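Seat the thick setting pin in its socket

ROBOT

A 6-joint arm with a two-finger parallel gripper is mounted at the origin on a cart in front of the work surface, level with it; the furniture and walls round the work are solid. World frame = base frame: x ahead of the robot, y to its left, z up, the work surface at z = 0. Lengths are in m, angles in rad, forces in N, time in s.
With the tool pointing down it reaches from about 0.2 to 0.875 m from the base axis. Payload 3.4 kg.
Tool frame: the origin (TCP) lies between the finger pads; the fingertips stand 25 mm ahead of it and the grasp point (between the pads) lies 6 mm ahead of it (r.nose_length is the z of the fingertips in the tool frame, in m); z points along the fingers, y is the line along which they close (so a half turn about z gives the same grasp; the last joint's range is limited). The gripper opens to 94 mm and grips with 3 to 60 N. Pads are 16 mm wide; open, the fingers measure 119 mm over their backs; the gripper's body (75 mm by 177 mm) begins 78 mm behind the grasp point.
Start: joints at [1.22, 0.276, 1.505, -0, 1.361, -0.121], TCP at [0.131, 0.56, 0.21] pointing down, gripper open.
Joint ranges: [-2.89, 2.89], [-0.75, 2.08], [0.22, 2.7], [-1.18, 4.32], [0.11, 2.71], [-2.7, 2.7]. Speed limits (rad/s): [2.57, 2.57, 3.14, 3.14, 3.14, 3.14].

INTERFACE

Orientations are given as a unit quaternion [w, x, y, z].
In Python, from plant import r, gripper_to, inverse_kinematics, vision, models, telemetry gives the robot as it stands. Calls block until the motion is done:
- r.move_to(position, orientation): joint-space move of the TCP to a pose.
- r.move_l(position, rot=None, vel=0.15, guard=None): straight line of the TCP; rot=None keeps the orientation; vel is the mean speed in m/s. With guard (N) it stops when the force on the tool has changed by that much, and returns True; else False.
- r.movej(angles): joint-space move.
- gripper_to(opening, f_grip=None): finger opening in m; f_grip is the grip in N (None keeps the last); returns when the fingers have stopped.
- r.hold(seconds).
- inverse_kinematics(position, orientation): joint angles nearest the present ones, or None.
- vision.snapshot(name): name is "side" or "top" or "wrist"; returns the picture (420x560x3 uint8, red, green, blue); there is no depth.
- vision.get_calibration(name): a dict with "fx", "fy", "cx", "cy" (pixels), "position" and "orientation" of the camera in the world. Camera axes: x right, y down, z forward; pixel columns grow to the right and rows downward; lengths in m; the calibration is good to about 2 mm. The wrist camera is an equidistant fisheye: a pixel r from the principal point sees the ray r / f radians off the axis. A picture is of the moment at which its call begins: read the wrist's pose just before it. get_calibration takes no time and is no camera call; for the wrist camera it gives the pose at the moment of the call.
A pose or a line that the arm cannot do raises r.PlanningError and nothing moves.
- r.sign_off(): hands the job in; it is judged then, once.
Trained networks look in the newest picture that a camera, given by its name, has taken for a name from the list of things; names that differ only in an ending like _2 or _b are one class to them, and where a whole thing is asked for, a point or a joint stands for the part that bears it (a point fixed in the world has none). Each returns a list of dicts, best first, with "score" (0 to 1); they miss things now and then, are a little off and sometimes report something else, mostly with a low value. They report only what shows in the picture. A call takes as long as a camera call.
- models.boxes_of(thing, camera): "at" ([x, y, z] in m, in world coordinates, good to about 4 mm: the middle of the surface that is visible of it).
- models.regions_of(thing, camera): "pixels" (420x560 bool, what is visible of it).
- models.mark_of(thing, camera): "at" ([x, y, z] in m, in world coordinates, good to about 4 mm: a listed point, or the origin of a listed thing).
Readings, each from a call of its own:
- telemetry.current_t(): time.
- telemetry.current_joints(): joint angles.
- telemetry.current_dq(): joint speeds.
- telemetry.current_joint_efforts(): joint torques, N m.
- telemetry.current_ee_pos(): TCP position.
- telemetry.current_tool_rot(): TCP orientation.
- telemetry.current_wrist_force(): force on the tool from outside, world axes, zero at the start.
- telemetry.current_torque(): the same for the moment, N m.
- telemetry.current_opening(): finger opening in m.
- telemetry.current_finger_force(): force on a finger pad.
Only numpy, scipy, OpenCV 4.12 (cv2) and the standard library are available. Lean on these libraries where they do the work, as an engineer would, in place of code of your own. Each camera call takes 0.05 s, during which the arm holds its last target. There are 200 camera calls.

TASK

Take the thicker of the two steel setting pins out of its leaning rest and fit it into the round socket on the bench: lead its foot into the mouth edge-first with the pin still clearly leaning (15 to 25 degrees), then, still holding it, straighten it upright in the hole and slide it fully home until its collar sits on the socket. Let go of it, and leave the thin pin in its rest.

Things in the scene. Friction and masses are not known exactly. Their poses are not given: they have to be found in the camera images.
- thick_pin: The thicker of two plain round steel setting pins, 0.2 to 0.45 kg, 100 mm long. Origin: centre of its foot end; z runs up the pin to the head. From the foot: shank 26 mm diameter, 0 to 50 mm (first 4 mm bevelled to 18 mm at the foot); collar 46 mm diameter, 50 to 56 mm; grip head 24 mm diameter, 56 to 100 mm. Starts in rest_thick, leaning 20 degrees, head towards the robot.
- rest_thick: Fixed rest of the thick pin, left or right of the socket (the thin pin's is on the other side): a dark square steel cup on a 52 x 64 mm plate. Origin: on the bench below the cup; the cup leans 20 degrees to its own -x and encloses the lowest 40 mm of the shank with about 2 mm play, foot 24 mm above the bench. Draw the pin out along its own axis, 45 mm or more.
- thin_pin: The thinner pin, a bystander to be left where it is, same form and length: shank 14 mm, collar 30 mm, head 16 mm diameter. Origin and z axis as for the thick pin. It leans in a rest of its own.
- socket_mouth (a point): Centre of the hole, level with the flat top face of the fixed steel socket, 60 mm above the bench; z up. Socket: round boss 62 mm in diameter on a plate 84 mm square. The upright hole is 29 mm in diameter and ends 54 mm below the top face; its mouth is countersunk at 45 degrees to 41 mm diameter (6 mm deep). Pin home: collar on the top face, foot 50 mm below this point.

How it is judged:
By the outcome, as a careful person would: the job done as asked, in the order asked, and still so for the second after the job is handed in, with the robot touching nothing.
It also fails if it takes over 43 s, if anything falls off the work surface, if the arm or the gripper's body presses on something with over 40 N, if the wrist force passes 120 N, or if a joint passes its speed limit or range.

## Working session

There is one attempt and no reset: what is moved stays moved. The work goes in short steps, each a Python script; the robot and the scene stay as the last script left them, time stands still between calls to the robot, and variables do not carry over. Pictures are saved under pics/ and viewed, at most 10 in all, crops included, and the job is handed in when it is done.

```bash
ls; mkdir -p pics
python3 - <<'E'
from plant import r, vision, models, telemetry
import cv2, numpy as np
print(telemetry.current_t())
for c in ("side","top"):
    im=vision.snapshot(c); cv2.imwrite(f"pics/{c}0.png",im[:,:,::-1])
    k=vision.get_calibration(c); print(c,{a:np.round(b,3) for a,b in k.items()})
    for th in ("thick_pin","rest_thick","thin_pin","socket_mouth"):
        print(th,"mark",[(np.round(d["at"],4),round(d["score"],2)) for d in models.mark_of(th,c)][:3])
    for th in ("thick_pin","rest_thick","thin_pin"):
        print(th,"box",[(np.round(d["at"],4),round(d["score"],2)) for d in models.boxes_of(th,c)][:3])
print(telemetry.current_t(), telemetry.current_wrist_force())
E
```

```text
pics
0.0
side {'fx': np.float64(386.379), 'fy': np.float64(386.379), 'cx': np.float64(278.7), 'cy': np.float64(210.643), 'position': array([0.362, 0.786, 0.565]), 'orientation': array([ 0.04 , -0.063,  0.868, -0.491])}
thick_pin mark [(array([ 0.4256, -0.265 ,  0.0231]), 0.67)]
rest_thick mark [(array([ 0.4207, -0.2661, -0.0008]), 0.53)]
thin_pin mark [(array([0.4197, 0.2259, 0.0269]), 0.78)]
socket_mouth mark [(array([0.4439, 0.0113, 0.0585]), 0.68)]
thick_pin box [(array([ 0.4039, -0.2458,  0.0857]), 0.61), (array([0.4368, 0.0318, 0.0366]), 0.19)]
rest_thick box [(array([ 0.4305, -0.2478,  0.0218]), 0.59)]
thin_pin box [(array([0.397 , 0.233 , 0.0878]), 0.71)]
top {'fx': np.float64(489.334), 'fy': np.float64(489.334), 'cx': np.float64(277.748), 'cy': np.float64(212.78), 'position': array([0.346, 0.032, 1.22 ]), 'orientation': array([-0.038,  0.712, -0.699,  0.05 ])}
thick_pin mark [(array([ 0.4258, -0.2643,  0.0225]), 0.8), (array([0.4415, 0.0121, 0.058 ]), 0.24)]
rest_thick mark [(array([ 0.4154, -0.267 ,  0.0009]), 0.64)]
thin_pin mark [(array([0.4205, 0.2324, 0.0238]), 0.59)]
socket_mouth mark [(array([0.4423, 0.0127, 0.0578]), 0.95)]
thick_pin box [(array([ 0.4093, -0.2534,  0.0801]), 0.77), (array([ 0.4297, -0.2466,  0.0226]), 0.37)]
rest_thick box [(array([ 0.4318, -0.2492,  0.022 ]), 0.87)]
thin_pin box [(array([0.3995, 0.2277, 0.0814]), 0.57), (array([0.4409, 0.0137, 0.0085]), 0.23)]
0.8 [ 0.27444241  0.62199885 -0.44296405]
```

View pics/top0.png

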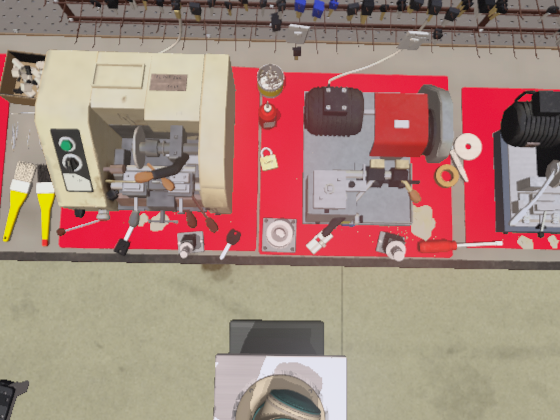

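View pics/side0.png

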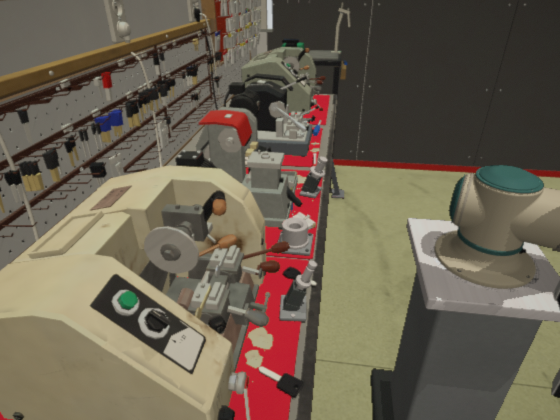

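The top view shows the thick pin and its rest at about (394,246), the socket at (279,234) and the thin pin at (187,243). The network marks agree with this. The side view shows the machines standing just behind the pins, so I'll pull back first and then look with the wrist camera.

Run:
```python
from plant import r, vision, models, telemetry, inverse_kinematics
import cv2, numpy as np
from scipy.spatial.transform import Rotation as R
q0=telemetry.current_tool_rot(); print(q0)
c=vision.get_calibration("wrist"); 
def M(q): return R.from_quat(np.roll(q,-1)).as_matrix()
print("cam in tool", M(q0).T@(np.array(c["position"])-telemetry.current_ee_pos()), (M(q0).T@M(c["orientation"])).round(2))
p=[0.36,-0.14,0.30]
for q in ([0,1,0,0],[0,0,1,0]):
    print(q,inverse_kinematics(p,q))
r.move_l([0.2,0.38,0.32],vel=0.3)
q=[0,1,0,0] if inverse_kinematics(p,[0,1,0,0]) is not None else [0,0,1,0]
r.move_to(p,q); print(telemetry.current_joints(), telemetry.current_t())
r.hold(0.2)
c=vision.get_calibration("wrist"); print(c)
im=vision.snapshot("wrist"); cv2.imwrite("pics/w0.png",im[:,:,::-1]); np.save("w0.npy",c,allow_pickle=True)
for th in ("thick_pin","rest_thick","socket_mouth"):
    print(th,"mark",[(np.round(d["at"],4),round(d["score"],2)) for d in models.mark_of(th,"wrist")][:3])
m=models.regions_of("thick_pin","wrist"); print([(d["score"],d["pixels"].sum()) for d in m]); np.save("wm.npy",m[0]["pixels"]) if m else 0
m=models.regions_of("rest_thick","wrist"); print([(d["score"],d["pixels"].sum()) for d in m]); np.save("wr.npy",m[0]["pixels"]) if m else 0
print(telemetry.current_t())
```

```text
[-1.10790800e-05  1.14661428e-01  9.93404628e-01  5.17839344e-05]
cam in tool [ 0.07636011 -0.00035432 -0.17463312] [[-0.   -0.96 -0.26]
 [ 1.   -0.   -0.  ]
 [ 0.   -0.26  0.96]]
[0, 1, 0, 0] [-5.51542057e-01 -6.02757388e-02  1.67664508e+00 -4.44089210e-16
  1.52522331e+00  1.01925427e+00]
[0, 0, 1, 0] [-5.51542057e-01 -6.02757388e-02  1.67664508e+00 -4.44089210e-16
  1.52522331e+00 -2.12233838e+00]
[-5.50060386e-01 -6.00926449e-02  1.67666494e+00  4.27643377e-04
  1.52528805e+00  1.01906850e+00] 3.6583
{'fx': 325.19226210127806, 'fy': 325.19226210127806, 'cx': 275.2626689218047, 'cy': 210.8226572836449, 'position': array([ 0.43664143, -0.13968215,  0.47468091]), 'orientation': array([ 0.09374219,  0.70135448, -0.70040596, -0.09351895])}
thick_pin mark [(array([ 0.425 , -0.2655,  0.0239]), 0.93)]
rest_thick mark [(array([ 0.4216, -0.2647,  0.003 ]), 0.87)]
socket_mouth mark [(array([0.4448, 0.0047, 0.0601]), 0.63)]
[(0.94, np.int64(1230))]
[(0.91, np.int64(1046))]
4.1583
```

```bash
cat > fit.py <<'E'
import numpy as np, cv2
from scipy.spatial.transform import Rotation as R
from scipy.optimize import least_squares
def M(q): return R.from_quat(np.roll(q,-1)).as_matrix()
def proj(P,c,fish=True):
    v=(np.atleast_2d(P)-c["position"])@M(c["orientation"])
    if fish:
        rho=np.hypot(v[:,0],v[:,1]); s=np.arctan2(rho,v[:,2])/np.maximum(rho,1e-9)
    else: s=1/v[:,2]
    return np.c_[c["fx"]*v[:,0]*s+c["cx"], c["fy"]*v[:,1]*s+c["cy"]]
def axis(yaw,t=np.radians(20)): return np.array([np.cos(yaw)*np.sin(t),np.sin(yaw)*np.sin(t),np.cos(t)])
def sil(foot,a,c,fish=True,z0=40):
    e1=np.cross(a,[0,1,0]); e1/=np.linalg.norm(e1); e2=np.cross(a,e1)
    th=np.linspace(0,2*np.pi,48,endpoint=False); m=np.zeros((420,560),np.float32)
    for lo,hi,rad in ((z0,50,13),(50,56,23),(56,100,12)):
        P=np.vstack([foot+a*z/1e3+rad/1e3*(np.cos(th)[:,None]*e1+np.sin(th)[:,None]*e2) for z in (lo,hi)])
        h=cv2.convexHull(proj(P,c,fish).astype(np.float32))
        k=np.zeros((420,560),np.uint8); cv2.fillPoly(k,[np.round(h*16).astype(np.int32)],255,shift=4,lineType=cv2.LINE_AA)
        m=np.maximum(m,k/255.)
    return m
E
python3 - <<'E'
from fit import *
from scipy.optimize import minimize
c=np.load("w0.npy",allow_pickle=True).item(); m=np.load("wm.npy").astype(float)
def cost(p): 
    s=sil(np.array([p[0],p[1],0.024]),axis(p[2]),c); return np.abs(s-m).sum()/m.sum()
best=None
for y in np.radians([120,140,160,180,200]):
    o=minimize(cost,[.4255,-.2645,y],method="Nelder-Mead",options=dict(initial_simplex=[[.4255,-.2645,y],[.4305,-.2645,y],[.4255,-.2595,y],[.4255,-.2645,y+.2]]))
    print(np.round(o.x[:2],4),np.degrees(o.x[2]),o.fun)
    if best is None or o.fun<best.fun: best=o
im=cv2.imread("pics/w0.png")
cs,_=cv2.findContours((sil(np.array([*best.x[:2],.024]),axis(best.x[2]),c)>.5).astype(np.uint8),0,2)
cv2.drawContours(im,cs,-1,(0,255,0),1)
mo=proj(np.array([[.4425+.0205*np.cos(t),.011+.0205*np.sin(t),.06] for t in np.linspace(0,6.28,60)]),c)
for u in mo: cv2.circle(im,tuple(int(i) for i in u),0,(255,0,0),-1)
cv2.imwrite("pics/w0o.png",im)
E
```

```text
[ 0.4246 -0.2692] 161.06303347925768 0.048464849354375894
[ 0.425 -0.269] 161.59659329675873 0.04632233381157341
[ 0.4251 -0.2687] 162.15054009407388 0.04551570221584569
[ 0.4255 -0.2686] 162.4704337558304 0.04954248366013072
[ 0.4251 -0.2686] 162.27051527954765 0.045869599872469316
```

View pics/w0o.png

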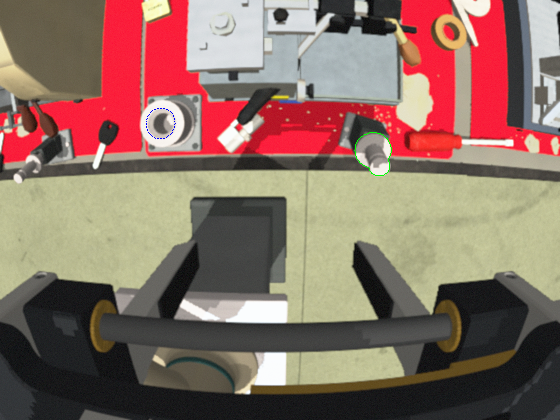

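The overlay fits the thick pin, with the head at about (378,165), and gives foot (0.425,-0.269) and lean azimuth 162°. The socket is at about (164,122) and the mouth ring overlay is a few pixels left of it, so I'll refine that later. The grey vise block's top front-left corner is at about (190,70). I'll check its clearance, then grasp.

```bash
cat > h.py <<'E'
from plant import r, gripper_to, vision, models, telemetry, inverse_kinematics
from fit import *
G=0.083
def pose(F,t,yaw,g=G):
    """TCP pose holding a pin with foot F, lean t (deg) towards azimuth yaw (deg)"""
    a=axis(np.radians(yaw),np.radians(t)); hz=np.array([np.cos(np.radians(yaw)),np.sin(np.radians(yaw)),0])
    y=np.cross(hz,[0,0,1]); y*= -1 if y[1]>0 else 1
    z=-a; x=np.cross(y,z); q=np.roll(R.from_matrix(np.c_[x,y,z]).as_quat(),1)
    return np.array(F)+a*(g+.006), q
E
python3 - <<'E'
from h import *
ct=vision.get_calibration("top"); cw=np.load("w0.npy",allow_pickle=True).item()
f=lambda X: np.r_[proj(X,cw)[0]-[190,70],proj(X,ct,False)[0]-[313,207]]
o=least_squares(f,[.5,-.05,.15],x_scale=.1); print("vise corner",o.x.round(3),o.fun.round(1))
F=np.array([.425,-.2688,.024]); a=axis(np.radians(162))
M0=np.array([.443,.010,.060])
q=None
for n,(p,o) in dict(hover=pose(F+.09*a,20,162),grasp=pose(F,20,162),out=pose(F+.065*a,20,162),
   pre=pose(M0+[.003,0,.03],20,180),ins=pose(M0+[.0037,0,-.012],20,180),up=pose(M0+[0,0,-.012],0,180),home=pose(M0-[0,0,.05],0,180)).items():
    print(n,p.round(3),np.round(inverse_kinematics(p,o),2))
r.move_to(*pose(F+.09*a,20,162)); gripper_to(.05,45)
r.move_l(pose(F,20,162)[0],vel=.12,guard=12)
f0=telemetry.current_wrist_force(); gripper_to(.015,45)
print("grip",telemetry.current_opening(),telemetry.current_finger_force(),f0,telemetry.current_wrist_force(),telemetry.current_ee_pos(),telemetry.current_t())
E
```

```text
vise corner [ 0.49  -0.061  0.175] [-0.  0.  0. -0.]
hover [ 0.367 -0.25   0.192] [-0.93 -0.09  2.04  0.25  0.93  0.83]
grasp [ 0.396 -0.259  0.108] [-0.88  0.06  2.14  0.3   0.67  0.79]
out [ 0.375 -0.253  0.169] [-0.92 -0.06  2.07  0.26  0.86  0.82]
pre [0.416 0.01  0.174] [-0.21 -0.14  2.12  0.1   0.82  1.3 ]
ins [0.416 0.01  0.132] [-0.21 -0.08  2.2   0.11  0.69  1.28]
up [0.443 0.01  0.137] [-0.13  0.14  1.89 -0.    1.12  1.44]
home [0.443 0.01  0.099] [-0.13  0.18  1.95 -0.    1.02  1.44]
grip 0.022758773900391518 44.991291761398315 [-0.01117102 -0.73968268 -0.27334796] [-1.83166238  0.85764181  2.95308148] [ 0.39617838 -0.25953373  0.1080434 ] 7.0917
```

Run:
```python
from h import *
F=np.array([.425,-.2688,.024]); a=axis(np.radians(162))
p0=np.array(telemetry.current_ee_pos())
r.move_l(p0+.065*a,vel=.12)
print(telemetry.current_opening(),telemetry.current_wrist_force(),telemetry.current_t())
M0=np.array([.443,.010,.060])
p,o=pose(M0+[-.04,-.04,.06],20,174); r.move_to(p,o); r.hold(.2)
c=vision.get_calibration("wrist"); ee=(telemetry.current_ee_pos(),telemetry.current_tool_rot())
im=vision.snapshot("wrist"); cv2.imwrite("pics/w1.png",im[:,:,::-1])
out={"c":c,"ee":ee}
for n in ("thick_pin","socket_mouth"):
    m=models.regions_of(n,"wrist"); print(n,[(round(d["score"],2),d["pixels"].sum()) for d in m]); out[n]=m
print([(np.round(d["at"],4),round(d["score"],2)) for d in models.mark_of("socket_mouth","wrist")])
np.save("w1.npy",out,allow_pickle=True); print(ee,telemetry.current_t(),telemetry.current_wrist_force())
```

```text
0.022840997537199887 [ 0.27035864  0.16452935 -3.68991584] 7.7833
thick_pin [(0.6, np.int64(3615))]
socket_mouth [(0.83, np.int64(4273))]
[(array([0.4423, 0.0054, 0.0607]), 0.76)]
(array([ 0.37303802, -0.02789365,  0.20332195]), array([ 0.00925259,  0.98347353, -0.05261838,  0.17298989])) 9.0917 [-0.56854262 -0.6328868  -4.10160847]
```

View pics/w1.png

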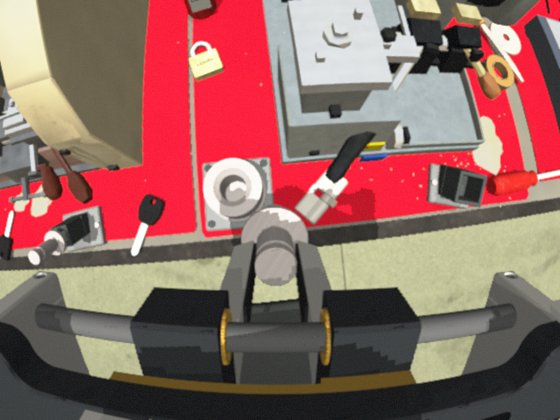

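The wrist picture shows the pin held, with its head at (277,265) and collar at (275,228). The socket's boss is at (235,187) with the mouth clear, and the thin pin is still at (50,242). Next I'll fit the in-hand pose and the mouth in this one picture.

```bash
cat > fit1.py <<'E'
from fit import *
from scipy.optimize import minimize
def mouth(im,c,x0,hide=None):
    g=cv2.GaussianBlur(cv2.cvtColor(im,cv2.COLOR_BGR2GRAY).astype(np.float32),(0,0),1.0)
    th=np.linspace(0,2*np.pi,180); cs=np.c_[np.cos(th),np.sin(th),0*th]
    def ring(p,rad,z):
        u=proj(np.array([p[0],p[1],z])+rad*cs,c).astype(np.float32); return cv2.remap(g,u[:,0].reshape(1,-1),u[:,1].reshape(1,-1),1)[0],u
    def cost(p):
        s=0
        for rad,z in ((.031,.06),(.0205,.06),(.0145,.054)):
            d=.0012; i,u=ring(p,rad-d,z if rad>.0146 else z); o,_=ring(p,rad+d,z)
            w=np.ones(len(i)) if hide is None else ~hide[np.clip(u[:,1],0,419).astype(int),np.clip(u[:,0],0,559).astype(int)]
            s-=np.abs((i-o)[w>0].mean())*1.0
        return s
    X=np.arange(-.012,.0121,.001); gr=[(cost([x0[0]+i,x0[1]+j]),x0[0]+i,x0[1]+j) for i in X for j in X]
    b=min(gr); o=minimize(cost,b[1:],method="Nelder-Mead",options=dict(initial_simplex=[b[1:],(b[1]+.001,b[2]),(b[1],b[2]+.001)]))
    return o.x,o.fun,np.array(gr)
def inhand(m,c,ee,ok,g0=.083):
    Rt=M(ee[1])
    def fa(p): # dx, tilt about tool y, axial g, dy
        a=Rt@np.array([np.sin(p[1]),0,-np.cos(p[1])]); gp=np.array(ee[0])+Rt@[p[0],p[3],.006]; return gp-a*p[2],a
    def cost(p): return (np.abs(sil(*fa(p),c,True,0)-m)*ok).sum()/(m*ok).sum()
    b=None
    for dx in (-.003,0,.003):
        for t in (-.05,0,.05):
            s=np.array([dx,t,g0,0]); o=minimize(cost,s,method="Nelder-Mead",options=dict(initial_simplex=np.vstack([s,s+np.diag([.003,.05,.003,.002])])))
            if b is None or o.fun<b.fun: b=o
    return b,fa(b.x)
E
python3 - <<'E'
from fit1 import *
d=np.load("w1.npy",allow_pickle=True).item(); c,ee=d["c"],d["ee"]; im=cv2.imread("pics/w1.png")
m=d["thick_pin"][0]["pixels"].astype(float)
ok=np.zeros((420,560)); ok[:243]=1; ok[243:,263:296]=1
b,(F,a)=inhand(m,c,ee,ok); print("dx,tilt,g,dy",b.x.round(4),b.fun, "F",F.round(4),"a",a.round(3),"lean",np.degrees(np.arccos(a[2])))
hide=cv2.dilate(sil(F,a,c,True,0).astype(np.uint8),np.ones((7,7)))>0
x,f,_=mouth(im,c,[.443,.008],hide); print("mouth",x.round(4),f)
big=cv2.resize(im[130:310,160:360],None,fx=4,fy=4,interpolation=cv2.INTER_CUBIC)[:600]
def draw(P,col):
    u=((proj(P,c)-[160,130])*4+1.5); cv2.polylines(big,[np.round(u).astype(np.int32)],True,col,1)
th=np.linspace(0,6.28,60); cs=np.c_[np.cos(th),np.sin(th),0*th]
for rad,z in ((.031,.06),(.0205,.06),(.0145,.054)): draw(np.r_[x,z]+rad*cs,(255,0,0))
cn,_=cv2.findContours((sil(F,a,c,True,0)>.5).astype(np.uint8),0,1)
for k in cn: cv2.polylines(big,[((k[:,0]-[160,130])*4+1).astype(np.int32)],True,(0,255,0),1)
cn,_=cv2.findContours((m>.5).astype(np.uint8),0,1)
for k in cn: cv2.polylines(big,[((k[:,0]-[160,130])*4+1).astype(np.int32)],True,(0,0,255),1)
cv2.imwrite("pics/w1o.png",big)
E
```

```text
dx,tilt,g,dy [-0.001   0.026   0.085  -0.0002] 0.027774070822358794 F [ 0.4009 -0.0306  0.1167] a [-0.315  0.034  0.949] lean 18.460431375409662
mouth [0.4429 0.01  ] -118.7843017578125
```

View pics/w1o.png

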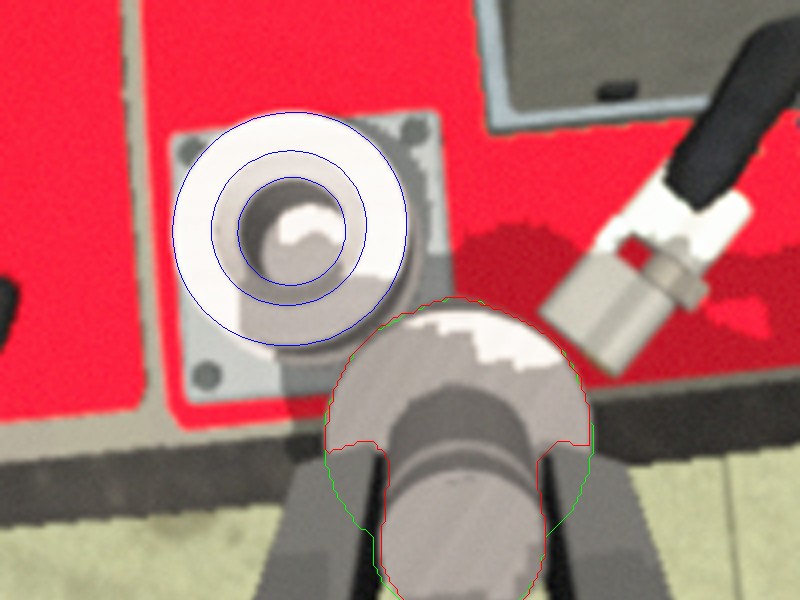

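```bash
cat >> h.py <<'E'
DX,TAU,GH,DY=-.001,.026,.085,0.
MO=np.array([.4429,.0100,.060]); AZ=174
U=-np.array([np.cos(np.radians(AZ)),np.sin(np.radians(AZ)),0])   # opposite to the lean
def ppose(F,t,tau=TAU):
    _,q=pose(F,t+np.degrees(tau),AZ) ; Rt=M(q)
    a=Rt@np.array([np.sin(tau),0,-np.cos(tau)])
    return np.array(F)+a*GH-Rt@np.array([DX,DY,.006]), q
def st(n,*x): print(n,*x,"F",np.round(telemetry.current_wrist_force(),1),"M",np.round(telemetry.current_torque(),2),"ee",np.round(telemetry.current_ee_pos(),4),"open",round(telemetry.current_opening(),4),"t",telemetry.current_t())
E
python3 - <<'E'
from h import *
p,q=ppose(MO+.003*U+[0,0,.03],20); r.move_l(p,rot=q,vel=.12); st("pre")
p,q=ppose(MO+.003*U+[0,0,.008],20); r.move_l(p,rot=q,vel=.08,guard=8); st("near")
c=vision.get_calibration("wrist"); im=vision.snapshot("wrist"); cv2.imwrite("pics/w2.png",im[:,:,::-1])
ims=vision.snapshot("side"); cv2.imwrite("pics/s2.png",cv2.resize(ims[170:290,230:350,::-1],None,fx=5,fy=5,interpolation=cv2.INTER_CUBIC))
p,q=ppose(MO+.0037*U+[0,0,-.012],20); g=r.move_l(p,rot=q,vel=.03,guard=6); st("ins",g,p.round(4))
E
```

```text
pre F [-0.8 -0.1 -3.8] M [ 0.08  0.66 -0.05] ee [0.4155 0.0128 0.1758] open 0.0232 t 9.7833
near F [ 0.5  0.4 -4.9] M [ 0.04  0.61 -0.04] ee [0.4156 0.0125 0.154 ] open 0.0231 t 10.2083
ins False [0.4164 0.0128 0.1338] F [ 0.2  0.8 -3.8] M [ 0.02  0.68 -0.03] ee [0.4166 0.0128 0.1339] open 0.0228 t 11.125
```

View pics/s2.png

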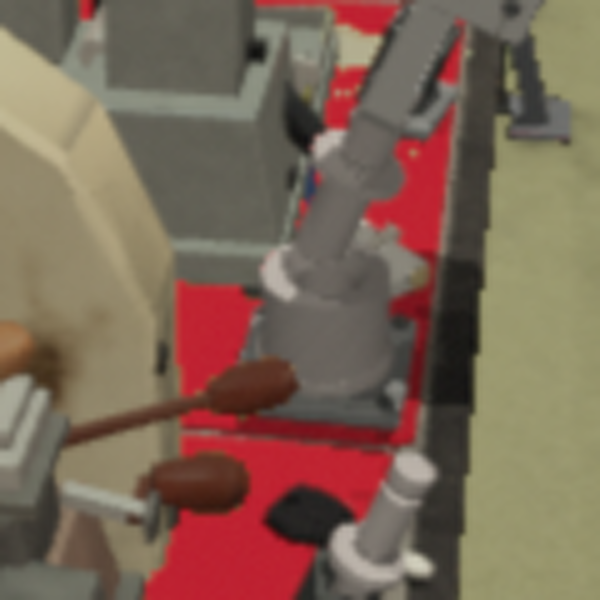

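The side view shows the pin's foot in the socket mouth, leaning about 20° towards the robot, with no contact force 12 mm in. Now I'll straighten it.

Run:
```python
from h import *
for t,x in ((15,.0024),(10,.0012),(5,.0005),(0,0)):
    p,q=ppose(MO+x*U+[0,0,-.012],t); g=r.move_l(p,rot=q,vel=.04,guard=10); st(t,g)
    if g: break
```

```text
15 False F [-2.2 -0.9  2.5] M [-0.3   0.48 -0.15] ee [0.424  0.0117 0.1371] open 0.0229 t 11.4417
10 False F [ 0.7 -0.6 -3.8] M [0.   0.44 0.02] ee [0.4289 0.0115 0.1375] open 0.023 t 11.7583
5 False F [-1.3 -0.5 -3. ] M [-0.12  0.31 -0.04] ee [0.4355 0.0108 0.1383] open 0.0231 t 12.0917
0 False F [-0.3 -0.1 -2.6] M [-0.3   0.27  0.04] ee [0.4426 0.01   0.1386] open 0.0231 t 12.425
```

Run:
```python
from h import *
for z in (-.02,-.03,-.04,-.047):
    p,q=ppose(MO+[0,0,z],0); g=r.move_l(p,rot=q,vel=.03,guard=8); st(z,g)
    if g: break
```

```text
-0.02 False F [-0.3 -0.9 -4.8] M [-0.17  0.38 -0.06] ee [0.4428 0.0101 0.1306] open 0.0227 t 12.8417
-0.03 False F [-0.7 -1.  -4.3] M [-0.2   0.48  0.05] ee [0.4435 0.0099 0.1206] open 0.0231 t 13.325
-0.04 False F [-0.7 -1.4 -5. ] M [-0.24  0.49  0.02] ee [0.4436 0.0099 0.1107] open 0.023 t 13.8083
-0.047 False F [-2.4 -1.  -5.4] M [-0.23  0.56 -0.01] ee [0.4436 0.0099 0.1037] open 0.0232 t 14.1917
```

Very smooth. Next is the last few millimetres, until the collar makes contact.

Run:
```python
from h import *
p,q=ppose(MO+[0,0,-.056],0); g=r.move_l(p,rot=q,vel=.015,guard=9); st("seat",g); r.hold(.2); st("held")
s=vision.snapshot("side"); cv2.imwrite("pics/s3.png",cv2.resize(s[170:290,230:350,::-1],None,fx=5,fy=5,interpolation=cv2.INTER_CUBIC))
print([(np.round(d["at"],4),round(d["score"],2)) for d in models.mark_of("thick_pin","side")])
```

```text
seat True F [-0.5  0.2  4.4] M [-0.03  0.41  0.01] ee [0.4439 0.0099 0.0996] open 0.023 t 14.6083
held F [-0.1  0.5  5.4] M [-0.02  0.3  -0.01] ee [0.4439 0.01   0.0996] open 0.0231 t 14.8083
[(array([0.4454, 0.0153, 0.0071]), 0.61)]
```

View pics/s3.png

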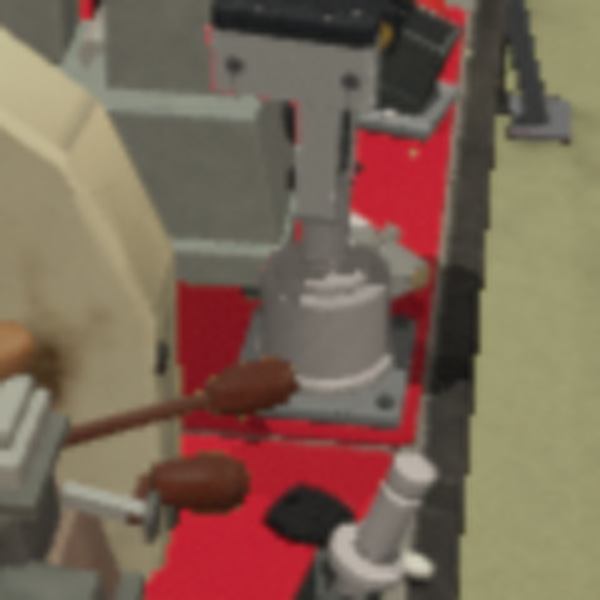

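The side view shows the pin upright with its collar flat on the boss, and the contact came at the expected height. The thin pin is untouched. Releasing now.

Run:
```python
from h import *
gripper_to(.05); st("open")
p=np.array(telemetry.current_ee_pos()); r.move_l(p+[0,0,.06],vel=.1); r.move_l(p+[-.10,-.03,.14],vel=.2); r.hold(.3); st("away")
c=vision.get_calibration("wrist"); s=vision.snapshot("wrist"); cv2.imwrite("pics/w4.png",s[:,:,::-1])
print([(np.round(d["at"],4),round(d["score"],2)) for d in models.mark_of("thick_pin","wrist")])
m=models.regions_of("thick_pin","wrist")[0]["pixels"].astype(float)
for z in (.010,.012,.014,.018):
    print(z,min((np.abs(sil(np.array([x,y,z]),np.array([0,1e-6,1.]),c,True,50)-m).sum()/m.sum(),x,y) for x in np.arange(.438,.449,.001) for y in np.arange(.005,.016,.001)))
```

```text
open F [ 0.5 -0.3  0.1] M [ 0.    0.13 -0.02] ee [0.4413 0.0099 0.0979] open 0.0503 t 15.525
away F [ 0.4 -0.8 -0.4] M [-0.04  0.23 -0.02] ee [ 0.3414 -0.0199  0.2372] open 0.0498 t 17.3833
[(array([0.4431, 0.0114, 0.0083]), 0.79)]
0.01 (np.float64(0.11465106013356686), np.float64(0.444), np.float64(0.01))
0.012 (np.float64(0.13044840303586938), np.float64(0.444), np.float64(0.01))
0.014 (np.float64(0.13958449029575518), np.float64(0.443), np.float64(0.01))
0.018 (np.float64(0.16640893103791987), np.float64(0.443), np.float64(0.01))
```

View pics/w4.png

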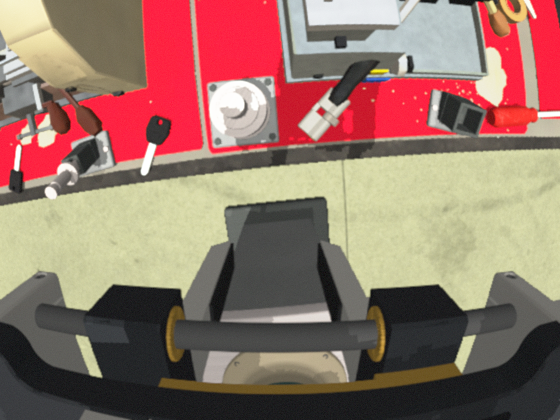

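The pin stands upright and free in the socket at about (238,108), collar seated with foot height about 10 mm. The rest at (458,112) is empty and the thin pin is in place at (75,168).

```bash
python3 -c "
from plant import r
print(r.sign_off())"
```

```text
the job is handed in; nothing more can be done
None
```

The thick pin went into the mouth leaning about 20°, was straightened in the hole and is seated with its collar on the socket; it is released, the thin pin is still in its rest, and the job was handed in at about 17.5 s.

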